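# Swap the lens pairs of two job trays

### The job

The edged lenses of two jobs have come back in each other's tray: put the two amber lenses into the tray whose job slip carries the amber tint sample and the two green ones into the tray with the green sample, each right lens (red block) lying flat in the red rest and each left lens (blue block) in the blue rest. A rest holds one lens, so set one aside on the rubber mat when you need a free place; never lay a lens on the bare worktop or tray bottom, and set each down gently, without dropping it or tipping it over.

Things in the scene. Friction and masses are not known exactly. Their poses are not given: they have to be found in the camera images.
- lens_amber_right: Right lens of the amber job: loose amber-tinted round lens, 56 mm across, about 45 g, dome up (rim 4 mm, middle 10 mm), with a red edging block fixed upright on its middle as handle: flange 24 mm across from 10 to 14 mm, then a round stem 19 mm across from 14 to 36 mm above the underside. Grip the stem from above. Origin: centre of the underside; z up.
- lens_amber_left: Left lens of the amber job: loose amber-tinted round lens, 56 mm across, about 45 g, dome up (rim 4 mm, middle 10 mm), with a blue edging block fixed upright on its middle as handle: flange 24 mm across from 10 to 14 mm, then a round stem 19 mm across from 14 to 36 mm above the underside. Grip the stem from above. Origin: centre of the underside; z up.
- lens_green_right: Right lens of the green job: loose green-tinted round lens, 56 mm across, about 45 g, dome up (rim 4 mm, middle 10 mm), with a red edging block fixed upright on its middle as handle: flange 24 mm across from 10 to 14 mm, then a round stem 19 mm across from 14 to 36 mm above the underside. Grip the stem from above. Origin: centre of the underside; z up.
- lens_green_left: Left lens of the green job: loose green-tinted round lens, 56 mm across, about 45 g, dome up (rim 4 mm, middle 10 mm), with a blue edging block fixed upright on its middle as handle: flange 24 mm across from 10 to 14 mm, then a round stem 19 mm across from 14 to 36 mm above the underside. Grip the stem from above. Origin: centre of the underside; z up.
- rest_amber_right: Right place of the amber job: fixed red round lens rest in the tray with the amber tint sample and a frame. 76 mm across, floor 71 mm across inside a lip. Origin: centre of its underside, 2 mm above the worktop; floor 4 mm, lip top 9 mm above it. The tray's two rests lie 77 mm apart; along that line the fingers have most room. Tray walls, 52 mm high, are 40 mm or more from the centre.
- rest_amber_left: Left place of the amber job: fixed blue round lens rest in the tray with the amber tint sample and a frame. 76 mm across, floor 71 mm across inside a lip. Origin: centre of its underside, 2 mm above the worktop; floor 4 mm, lip top 9 mm above it. The tray's two rests lie 77 mm apart; along that line the fingers have most room. The frame, 42 mm high, is 39 mm behind the centre.
- rest_green_right: Right place of the green job: fixed red round lens rest in the tray with the green tint sample and a frame. 76 mm across, floor 71 mm across inside a lip. Origin: centre of its underside, 2 mm above the worktop; floor 4 mm, lip top 9 mm above it. The tray's two rests lie 77 mm apart; along that line the fingers have most room. Tray walls, 52 mm high, are 40 mm or more from the centre.
- rest_green_left: Left place of the green job: fixed blue round lens rest in the tray with the green tint sample and a frame. 76 mm across, floor 71 mm across inside a lip. Origin: centre of its underside, 2 mm above the worktop; floor 4 mm, lip top 9 mm above it. The tray's two rests lie 77 mm apart; along that line the fingers have most room. The frame, 42 mm high, is 39 mm behind the centre.
- lens_mat: Fixed dark ribbed rubber mat between the two trays, 100 x 100 mm, 6 mm thick, empty at the start: the free spot for setting a lens aside. Origin: centre of its underside, on the worktop; its top is 6 mm above it.

How it is judged:
By the outcome, as a careful person would: the job done as asked, in the order asked, and still so for the second after the job is handed in, with the robot touching nothing.
It also fails if it takes over 131 s, if anything falls off the work surface, if the arm or the gripper's body presses on something with over 40 N, if the wrist force passes 120 N, or if a joint passes its speed limit or range.

### The arm

A 6-joint arm with a two-finger parallel gripper is mounted at the origin on a cart in front of the work surface, level with it; the furniture and walls round the work are solid. World frame = base frame: x ahead of the robot, y to its left, z up, the work surface at z = 0. Lengths are in mm, angles in rad, forces in N, time in s.
With the tool pointing down it reaches from about 300 to 775 mm from the base axis. Payload 14.6 kg.
Tool frame: the origin (TCP) lies at the very end of the fingers, on their centre line; the grasp point (between the pads) lies 19 mm behind it; z points along the fingers, y is the line along which they close (so a half turn about z gives the same grasp; the last joint's range is limited). The gripper opens to 94 mm and grips with 3 to 60 N. Pads are 16 mm wide; open, the fingers measure 119 mm over their backs; the gripper's body (75 mm by 177 mm) begins 78 mm behind the grasp point.
Start: joints at [-1.336, 0.3, 1.521, -0, 1.321, -0.067], TCP at [163.475, -525.134, 205.446] pointing down, gripper open.
Joint ranges: [-3.03, 3.03], [-0.79, 2.21], [0.23, 2.52], [-1.04, 4.18], [0, 3.07], [-2.55, 2.55]. Speed limits (rad/s): [2.22, 2.22, 2.57, 3.14, 3.14, 3.14].

### API

Orientations are given as [roll, pitch, yaw] about the fixed x, y, z axes, in that order (R = Rz(yaw) Ry(pitch) Rx(roll)).
In Python, from cell import manip, camera, get_calibration gives the robot as it stands. The module is installed in compiled form; this text tells all that it offers.
- The arm moves only by the tool jog_arm, never from a script. Its argument "plan" is one flat list of numbers, 6 for each row, row after row: the shift along the world's x, y, z in m, then the turn, a rotation vector about the world's x, y, z in degrees. A call has 1 to 20 rows; each row is the pose to reach, as a shift and turn from the pose commanded when the call began; what a row does not reach only later rows make up. A row lasts 1/10 s, in which the tool goes at most 50 mm and 8.59 degrees, less where a joint would pass 70% of its speed; a pose out of reach is approached as far as the arm can. A call with a gripper value outside its range is refused whole. "claw" is the finger opening in m, from 0 to 0.094, set as the call begins (left out, the last holds). The fingers move at their own pace and stop on an object; "force" is the grip in N (left out, the last holds). Time passes only in rows, so rows that repeat a pose let the fingers close. It gives the time, the measured TCP pose, the force, the opening and the grip force at its end, in the units of the state.
- manip.read_state(): the state, without advancing time (a new reading comes with each control period).
- camera(name): name is "side" or "top" or "wrist"; returns (picture, depth): 420x560x3 uint8, red, green, blue; 420x560 float32, mm along the optical axis (not along the pixel's ray), 0 where there is no reading.
- get_calibration(name): a dict with "fx", "fy", "cx", "cy" (pixels), "origin" and "attitude" of the camera in the world. Camera axes: x right, y down, z forward; pixel columns grow to the right and rows downward; lengths in mm; the calibration is good to about 2 mm. The wrist camera is an equidistant fisheye: a pixel r from the principal point sees the ray r / f radians off the axis. A picture is of the moment at which its call begins: read the wrist's pose just before it. get_calibration takes no time and is no camera call; for the wrist camera it gives the pose at the moment of the call.
- manip.sign_off(): hands the job in; it is judged then, once.
The state is a dict: "clock": time; "joints": joint angles; "qd": joint speeds; "effort": joint torques, N m; "eef_pos": TCP position; "eef_rot": TCP orientation; "wrist_force": force on the tool from outside, world axes, zero at the start; "moment": the same for the moment, N m; "finger_gap": finger opening in mm; "finger_force": force on a finger pad.
Only numpy, scipy, OpenCV 4.12 (cv2) and the standard library are available. Lean on these libraries where they do the work, as an engineer would, in place of code of your own. Each camera call takes 0.05 s, during which the arm holds its last target. There are 200 camera calls.

## Working session

There is one attempt and no reset: what is moved stays moved. The work goes in short steps, Python scripts to look and compute and a tool call to move; the robot and the scene stay as the last step left them, time stands still between calls to the robot, and variables do not carry over. Pictures are saved under pics/ and viewed, at most 14 in all, crops included, and the job is handed in when it is done.

Besides the shell and the picture viewer there is one more tool, called after "Request:" as name(argument=value, ...) on one line, values as JSON. jog_arm: Moves the arm, as the interface text tells. Its arguments: {"type":"object","properties":{"plan":{"type":"array"},"claw":{"type":"number"},"force":{"type":"number"}},"required":["plan"]}

```bash
mkdir -p pics; cat > h.py <<'E'
import numpy as np, cv2
from cell import manip, camera, get_calibration
from scipy.spatial.transform import Rotation as Ro
def snap(n, f):
    p,d=camera(n); cv2.imwrite('pics/'+f,p[:,:,::-1]); np.savez('pics/'+f+'.npz',p=p,d=d); return p,d
E
python3 - <<'E'
from h import *
s=manip.read_state(); print({k:np.round(v,3) for k,v in s.items()})
for n in('top','side'):
    print(n,get_calibration(n)); snap(n,n+'1.png')
E
```

```text
{'clock': np.float64(0.0), 'joints': array([-1.336,  0.3  ,  1.522,  0.   ,  1.321, -0.067]), 'qd': array([ 0.002,  0.001, -0.   ,  0.   ,  0.   , -0.001]), 'effort': array([ 2.0000e-03, -5.3180e+01, -3.5274e+01,  7.1000e-02,  2.4000e-02,
       -0.0000e+00]), 'eef_pos': array([ 163.409, -524.892,  204.892]), 'eef_rot': array([-3.14 , -0.   ,  0.302]), 'wrist_force': array([ 0.133, -0.399,  0.508]), 'moment': array([-0.017,  0.009,  0.067]), 'finger_force': np.float64(0.0), 'finger_gap': np.float64(93.898)}
top {'fx': 450.80778863880045, 'fy': 450.80778863880045, 'cx': 280.0820347281414, 'cy': 213.04369600072252, 'origin': array([ 350.61071845,  146.3188648 , 1106.05578758]), 'attitude': array([-3.02490315e+00, -1.38117012e-03, -1.57273060e+00])}
side {'fx': 406.42116295064284, 'fy': 406.42116295064284, 'cx': 278.58216055637877, 'cy': 208.26868529384402, 'origin': array([ -4.95566983, 773.08355482, 332.94369026]), 'attitude': array([-1.89568964,  0.00383439, -2.50011813])}
```

View pics/top1.png

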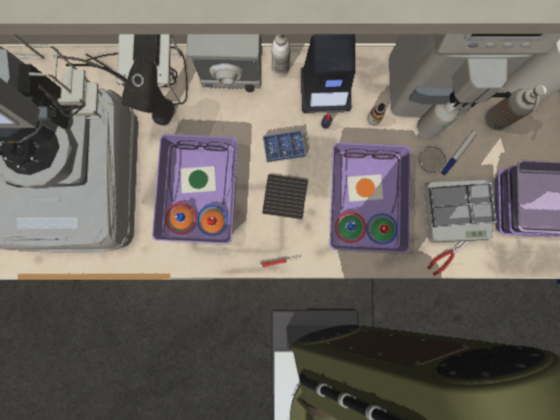

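View pics/side1.png

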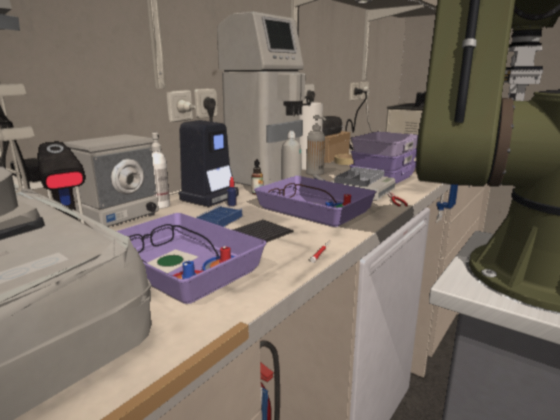

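```bash
cat >> h.py <<'E'
def top2world(uv,z,n='top'):
    c=get_calibration(n); R=Ro.from_euler('xyz',c['attitude']).as_matrix()
    uv=np.atleast_2d(uv).astype(float)
    r=np.c_[(uv[:,0]-c['cx'])/c['fx'],(uv[:,1]-c['cy'])/c['fy'],np.ones(len(uv))]@R.T
    return c['origin']+r*((z-c['origin'][2])/r[:,2])[:,None]
def blobs(m,lo,hi):
    n,l,st,ce=cv2.connectedComponentsWithStats(m.astype(np.uint8))
    return [(ce[i],st[i,4]) for i in range(1,n) if lo<=st[i,4]<=hi]
E
python3 - <<'E'
from h import *
p=np.load('pics/top1.png.npz')['p']
a=p[190:255,140:250];b=p[190:255,320:420]
im=np.vstack([cv2.resize(x,(600,300),interpolation=cv2.INTER_CUBIC) for x in(a[:55],b[:50])])
cv2.imwrite('pics/crop.png',im[:,:,::-1])
h=cv2.cvtColor(p,cv2.COLOR_RGB2HSV).astype(int);H,S,V=h[...,0],h[...,1],h[...,2]
roi=np.zeros(H.shape,bool);roi[195:250,150:420]=1
P=p.astype(int)
blue=roi&(P[...,2]>110)&(P[...,2]-P[...,0]>70)&(P[...,2]-P[...,1]>40)
red=roi&(P[...,0]>110)&(P[...,0]-P[...,1]>80)&(P[...,0]-P[...,2]>80)
for n,m in(('blue',blue),('red',red)):
    for c,A in blobs(m,8,400): print(n,c.round(1),A,top2world(c,42)[0].round(1),top2world(c,8)[0].round(1))
pur=(H>115)&(H<150)&(S>50)&(V>60); 
for lo,hi in((140,250),(320,420)):
    m=np.zeros(H.shape,np.uint8);m[125:260,lo:hi]=pur[125:260,lo:hi]
    print('tray',cv2.minAreaRect(np.argwhere(m)[:,::-1].astype(np.float32)))
m=np.zeros(H.shape,np.uint8);m[165:228,250:318]=(V[165:228,250:318]<75)
m=cv2.morphologyEx(m,cv2.MORPH_CLOSE,np.ones((3,3)));
k=max(blobs(m,100,9999),key=lambda t:t[1]);print('mat',k,top2world(k[0],6))
E
```

```text
blue [206.5 207.9] 32 [488.  319.7  42. ] [492.4 325.3   8. ]
blue [225.5 216.5] 22 [467.2 274.2  42. ] [470.9 278.3   8. ]
blue [179.3 216.9] 29 [466.6 383.8  42. ] [470.3 391.4   8. ]
blue [349.8 225.2] 25 [445.9 -20.4  42. ] [449.  -25.8   8. ]
red [176.9 204.8] 18 [495.5 390.1  42. ] [500.1 397.9   8. ]
red [194.1 214.6] 15 [472.  348.7  42. ] [475.9 355.2   8. ]
red [173.2 218.5] 44 [462.9 398.1  42. ] [466.5 406.1   8. ]
red [345.7 213.4] 18 [474.1 -11.4  42. ] [478.  -16.4   8. ]
red [207.4 220.8] 121 [457.1 316.9  42. ] [460.5 322.3   8. ]
red [185.7 223. ] 42 [451.9 368.3  42. ] [455.1 375.4   8. ]
red [216.8 226.5] 48 [443.5 294.5  42. ] [446.4 299.3   8. ]
tray ((194.94940185546875, 188.30934143066406), (78.9085464477539, 106.1678466796875), 3.5763344764709473)
tray ((366.0, 188.0), (126.0, 86.0), 90.0)
mat (array([284.73417722, 195.9526982 ]), np.int32(1501)) [[522.00571407 132.98690987   6.        ]]
```

View pics/crop.png

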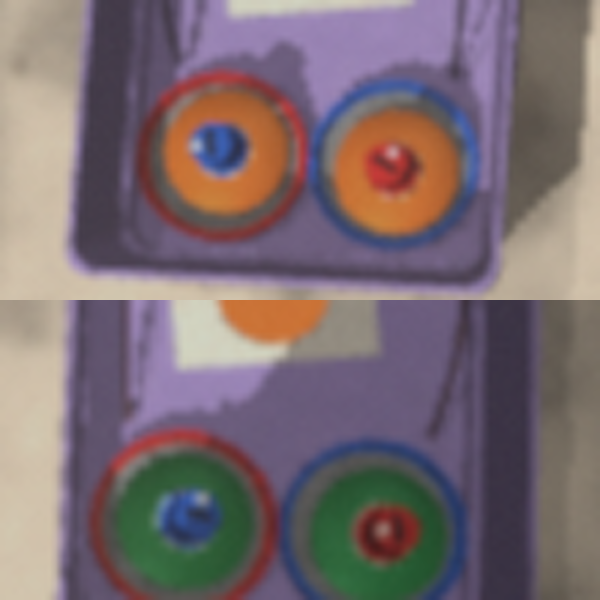

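The crops show that all four lenses are in the wrong rests. In the green-sample tray, amber-left sits on red at ~(180.3,217) and amber-right on blue at ~(211.9,220.6). In the amber-sample tray, green-left sits on red at ~(351.5,226.2) and green-right on blue at ~(384.5,228.7). The rest line is turned about -3°.

Request:
jog_arm(plan=[0.01, 0.016, 0, 0, 0, -1, 0.03, 0.05, 0, 0, 0, -3, 0.055, 0.09, 0, 0, 0, -5, 0.08, 0.13, 0, 0, 0, -7, 0.105, 0.17, 0, 0, 0, -9, 0.13, 0.21, 0, 0, 0, -11, 0.155, 0.25, 0, 0, 0, -13, 0.18, 0.29, 0, 0, 0, -15, 0.205, 0.33, 0, 0, 0, -17, 0.225, 0.37, 0, 0, 0, -18, 0.245, 0.405, 0, 0, 0, -19, 0.26, 0.43, 0, 0, 0, -20, 0.27, 0.45, 0, 0, 0, -20.3, 0.275, 0.46, 0, 0, 0, -20.3, 0.275, 0.46, 0, 0, 0, -20.3, 0.275, 0.46, 0, 0, 0, -20.3, 0.275, 0.46, 0, 0, 0, -20.3], claw=0.044, force=15)

```text
clock: 1.8
eef_pos: [438.1, -66.0, 205.4]
eef_rot: [3.141, 0.0, -0.054]
wrist_force: [0.2, -0.6, -0.4]
finger_gap: 43.9
finger_force: 0.0
```

```bash
python3 - <<'E'
from h import *
for n,uv in dict(AmbL=(180.3,217),AmbR=(211.9,220.6),GrnL=(351.5,226.2),GrnR=(384.5,228.7)).items(): print(n,top2world(uv,42).round(1))
for n,uv in dict(restGR=(181.1,218.6),restGL=(212.4,219.9),restAR=(350.7,227.3),restAL=(382,229)).items(): print(n,top2world(uv,11).round(1))
print(get_calibration('wrist'),manip.read_state()['eef_pos'],manip.read_state()['eef_rot'])
snap('wrist','w1.png')
E
```

```text
AmbL [[466.3 381.4  42. ]]
AmbR [[457.6 306.3  42. ]]
GrnL [[443.7 -24.5  42. ]]
GrnR [[ 437.6 -102.5   42. ]]
restGR [[465.7 386.2  11. ]]
restGL [[462.4 309.8  11. ]]
restAR [[443.7 -27.5  11. ]]
restAL [[ 439.4 -103.7   11. ]]
{'fx': 325.19226210127806, 'fy': 325.19226210127806, 'cx': 279.35528485009564, 'cy': 210.96256774598388, 'origin': array([520.5797769 , -70.70784455, 384.19966308]), 'attitude': array([ 2.85542998e+00,  3.97749816e-04, -1.62434176e+00])} [438.13131679 -65.97960528 205.42781023] [ 3.14149615e+00  1.09781616e-04 -5.35349619e-02]
```

View pics/w1.png

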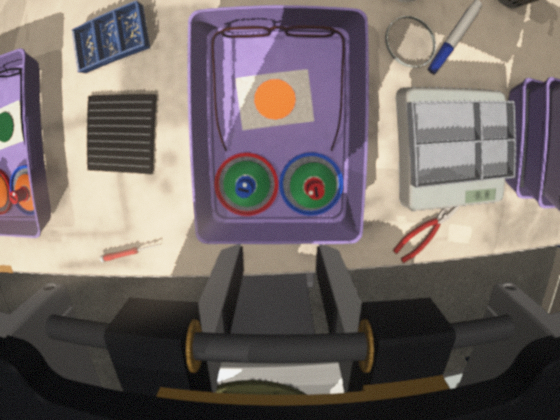

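The wrist view shows green-left's stem at ~(245,187) in the red ring (246,184), green-right's stem at ~(315,189) in the blue ring (311,184), and the mat at ~(121,132). I'll compute these accurately.

```bash
cat >> h.py <<'E'
def w2world(uv,z,c):
    R=Ro.from_euler('xyz',c['attitude']).as_matrix()
    d=(np.asarray(uv,float)-[c['cx'],c['cy']])/c['fx']; t=np.hypot(*d)
    r=R@np.r_[d/t*np.sin(t),np.cos(t)]
    return (c['origin']+r*((z-c['origin'][2])/r[2])).round(1)
def wmeasure(p,c,boxes):
    P=p.astype(int)
    blue=(P[...,2]-P[...,0]>50)&(P[...,2]-P[...,1]>30); red=(P[...,0]-P[...,1]>60)&(P[...,0]-P[...,2]>60)&(P[...,1]<P[...,2]+30)
    for x0,y0,x1,y1 in boxes:
        for n,m in(('blue',blue),('red',red)):
            q=np.zeros(m.shape,np.uint8);q[y0:y1,x0:x1]=m[y0:y1,x0:x1]
            k,l,st,ce=cv2.connectedComponentsWithStats(q,connectivity=8)
            for i in range(1,k):
                if st[i,4]<30: continue
                pts=np.argwhere(l==i)[:,::-1].astype(np.float32); w,h=st[i,2:4]
                if max(w,h)>40:
                    e=cv2.minEnclosingCircle(pts); print(n,'ring',np.round(e[0],1),round(e[1],1),w,h,w2world(e[0],11,c))
                else:
                    e=cv2.minEnclosingCircle(pts); print(n,'stem?',np.round(e[0],1),round(e[1],1),st[i,4],'z42',w2world(e[0],42,c),'z31',w2world(e[0],31,c))
E
python3 - <<'E'
from h import *
p=np.load('pics/w1.png.npz')['p'];c=get_calibration('wrist')
wmeasure(p,c,[(205,145,350,222)])
g=p.max(2);m=np.zeros(g.shape,np.uint8);m[80:185,75:170]=g[80:185,75:170]<85
m=cv2.morphologyEx(m,cv2.MORPH_CLOSE,np.ones((7,7)));r=cv2.minAreaRect(np.argwhere(m)[:,::-1].astype(np.float32));print('mat',r,w2world(r[0],6,c))
E
```

```text
blue ring [311.  183.5] 32.4 65 64 [ 442.5 -103.5   11. ]
blue stem? [244.8 186.4] 10.9 261 z42 [449.6 -29.4  42. ] z31 [447.4 -28.   31. ]
red ring [246.  183.9] 31.7 63 63 [446.2 -27.3  11. ]
red stem? [314.1 188.1] 10.7 253 z42 [ 443.8 -104.    42. ] z31 [ 441.4 -105.1   31. ]
mat ((120.52072143554688, 131.60635375976562), (67.4329833984375, 78.52289581298828), 3.012787342071533) [523.4 128.1   6. ]
```

Request:
jog_arm(plan=[0.001, -0.02, -0.01, 0, 0, 0, 0.002, -0.039, -0.03, 0, 0, 0, 0.002, -0.039, -0.06, 0, 0, 0, 0.002, -0.039, -0.09, 0, 0, 0, 0.002, -0.039, -0.115, 0, 0, 0, 0.002, -0.039, -0.135, 0, 0, 0, 0.002, -0.039, -0.15, 0, 0, 0, 0.002, -0.039, -0.16, 0, 0, 0, 0.002, -0.039, -0.168, 0, 0, 0, 0.002, -0.039, -0.174, 0, 0, 0, 0.002, -0.039, -0.179, 0, 0, 0, 0.002, -0.039, -0.182, 0, 0, 0, 0.002, -0.039, -0.182, 0, 0, 0, 0.002, -0.039, -0.182, 0, 0, 0])

```text
clock: 3.25
eef_pos: [440.7, -104.2, 23.7]
eef_rot: [3.141, -0.0, -0.052]
wrist_force: [-0.6, -1.4, -0.7]
finger_gap: 43.9
finger_force: 0.0
```

Request:
jog_arm(plan=[0, 0, 0, 0, 0, 0, 0, 0, 0, 0, 0, 0, 0, 0, 0, 0, 0, 0, 0, 0, 0, 0, 0, 0, 0, 0, 0, 0, 0, 0, 0, 0, 0, 0, 0, 0, 0, 0, 0, 0, 0, 0, 0, 0, 0, 0, 0, 0], claw=0.012, force=15)

```text
clock: 4.05
eef_pos: [440.5, -104.2, 23.5]
eef_rot: [3.142, -0.0, -0.053]
wrist_force: [-0.7, 0.7, 2.4]
finger_gap: 18.1
finger_force: 15.0
```

Request:
jog_arm(plan=[0, 0, 0.003, 0, 0, 0, 0, 0, 0.01, 0, 0, 0, 0, 0, 0.025, 0, 0, 0, 0, 0, 0.045, 0, 0, 0, 0, 0, 0.065, 0, 0, 0, 0, 0, 0.08, 0, 0, 0, 0.004, 0.012, 0.088, 0, 0, 0, 0.012, 0.035, 0.09, 0, 0, 0, 0.021, 0.06, 0.09, 0, 0, 0, 0.031, 0.09, 0.09, 0, 0, 0, 0.042, 0.12, 0.09, 0, 0, 0, 0.052, 0.15, 0.09, 0, 0, 0, 0.062, 0.18, 0.09, 0, 0, 0, 0.071, 0.205, 0.09, 0, 0, 0, 0.078, 0.224, 0.09, 0, 0, 0, 0.081, 0.233, 0.09, 0, 0, 0, 0.0815, 0.235, 0.09, 0, 0, 0, 0.0815, 0.235, 0.09, 0, 0, 0])

```text
clock: 5.85
eef_pos: [521.7, 130.8, 113.3]
eef_rot: [3.141, 0.001, -0.052]
wrist_force: [0.1, -0.0, -0.6]
finger_gap: 18.8
finger_force: 15.0
```

```bash
python3 - <<'E'
from h import *
c=get_calibration('wrist');s=manip.read_state();print(s['eef_pos'].round(1),s['finger_gap'])
p,d=snap('wrist','w2.png')
wmeasure(p,c,[(0,80,120,260)])
g=p.max(2);np.set_printoptions(linewidth=200)
E
```

```text
[521.7 130.8 113.3] 18.82467615946356
blue stem? [102.  250.5] 19.0 183 z42 [500.8 297.6  42. ] z31 [496.3 305.1  31. ]
red ring [ 59. 253.] 22.8 45 24 [485.1 381.6  11. ]
```

View pics/w2.png

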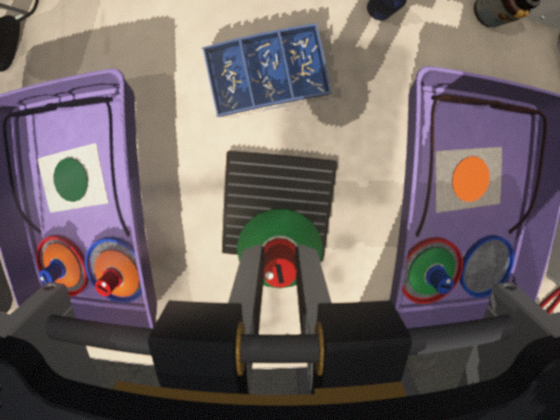

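The lens is held level over the mat. The mat spans columns 222–337 and the lens is at ~(280,250), so I'll lower it.

Request:
jog_arm(plan=[0, 0, -0.01, 0, 0, 0, 0, 0, -0.025, 0, 0, 0, 0, 0, -0.045, 0, 0, 0, 0, 0, -0.06, 0, 0, 0, 0, 0, -0.07, 0, 0, 0, 0, 0, -0.077, 0, 0, 0, 0, 0, -0.082, 0, 0, 0, 0, 0, -0.085, 0, 0, 0, 0, 0, -0.087, 0, 0, 0, 0, 0, -0.0885, 0, 0, 0, 0, 0, -0.0895, 0, 0, 0, 0, 0, -0.09, 0, 0, 0, 0, 0, -0.09, 0, 0, 0, 0, 0, -0.09, 0, 0, 0, 0, 0, -0.09, 0, 0, 0])

```text
clock: 7.4
eef_pos: [522.1, 130.9, 23.6]
eef_rot: [-3.141, -0.0, -0.053]
wrist_force: [0.1, -0.2, 1.4]
finger_gap: 18.3
finger_force: 15.0
```

Request:
jog_arm(plan=[0, 0, 0, 0, 0, 0, 0, 0, 0, 0, 0, 0, 0, 0, 0, 0, 0, 0, 0, 0, 0, 0, 0, 0, 0, 0, 0, 0, 0, 0, 0, 0, 0, 0, 0, 0, 0, 0, 0.002, 0, 0, 0, 0, 0, 0.008, 0, 0, 0, 0, 0, 0.02, 0, 0, 0, 0, 0, 0.04, 0, 0, 0, 0, 0, 0.06, 0, 0, 0, 0, 0, 0.08, 0, 0, 0, 0, 0, 0.1, 0, 0, 0, 0, 0, 0.12, 0, 0, 0, 0, 0, 0.12, 0, 0, 0], claw=0.044)

```text
clock: 8.9
eef_pos: [523.2, 131.1, 146.9]
eef_rot: [-3.14, -0.005, -0.052]
wrist_force: [0.2, 0.2, -0.5]
finger_gap: 44.2
finger_force: 0.0
```

Request:
jog_arm(plan=[-0.004, 0.014, 0.01, 0, 0, 0, -0.012, 0.04, 0.025, 0, 0, 0, -0.022, 0.075, 0.04, 0, 0, 0, -0.032, 0.11, 0.05, 0, 0, 0, -0.042, 0.145, 0.06, 0, 0, 0, -0.052, 0.175, 0.06, 0, 0, 0, -0.059, 0.198, 0.06, 0, 0, 0, -0.063, 0.21, 0.06, 0, 0, 0, -0.064, 0.214, 0.06, 0, 0, 0, -0.064, 0.214, 0.06, 0, 0, 0, -0.064, 0.214, 0.06, 0, 0, 0, -0.064, 0.214, 0.06, 0, 0, 0])

```text
clock: 10.1
eef_pos: [458.4, 344.1, 203.5]
eef_rot: [3.142, -0.0, -0.054]
wrist_force: [-0.9, -0.2, -0.3]
finger_gap: 44.2
finger_force: 0.0
```

```bash
python3 - <<'E'
from h import *
c=get_calibration('wrist');s=manip.read_state();print(s['eef_pos'].round(1),s['finger_gap'])
p,d=snap('wrist','w3.png')
wmeasure(p,c,[(200,145,355,225),(360,60,520,240)])
E
```

```text
[458.4 344.1 203.5] 44.164882709569476
blue ring [306.8 182.7] 32.7 65 64 [464.3 311.5  11. ]
blue stem? [241.2 184.7] 10.4 233 z42 [472.4 384.1  42. ] z31 [470.2 385.5  31. ]
red ring [242.1 182.3] 32.1 63 63 [469.  386.9  11. ]
red stem? [308.8 188.4] 11.5 329 z42 [464.4 312.   42. ] z31 [461.9 311.1  31. ]
red stem? [455.  133.9] 12.1 297 z42 [522.  138.8  42. ] z31 [521.4 132.3  31. ]
```

View pics/w3.png

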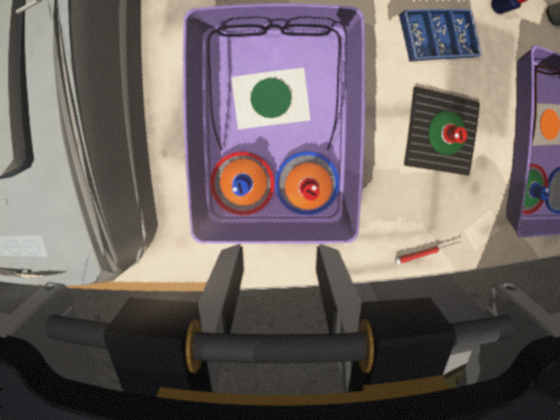

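The amber lenses' stems are at (241,185) and (309,188), and green-right stands upright on the mat at ~(455,134). I'll pick amber-left next.

Request:
jog_arm(plan=[0.004, 0.015, -0.01, 0, 0, 0, 0.01, 0.033, -0.03, 0, 0, 0, 0.0115, 0.0395, -0.06, 0, 0, 0, 0.0115, 0.0395, -0.09, 0, 0, 0, 0.0115, 0.0395, -0.115, 0, 0, 0, 0.0115, 0.0395, -0.135, 0, 0, 0, 0.0115, 0.0395, -0.15, 0, 0, 0, 0.0115, 0.0395, -0.16, 0, 0, 0, 0.0115, 0.0395, -0.168, 0, 0, 0, 0.0115, 0.0395, -0.174, 0, 0, 0, 0.0115, 0.0395, -0.178, 0, 0, 0, 0.0115, 0.0395, -0.18, 0, 0, 0, 0.0115, 0.0395, -0.18, 0, 0, 0, 0.0115, 0.0395, -0.18, 0, 0, 0])

```text
clock: 11.55
eef_pos: [469.6, 384.5, 23.8]
eef_rot: [-3.141, -0.0, -0.052]
wrist_force: [0.0, 0.2, -0.6]
finger_gap: 44.1
finger_force: 0.0
```

Request:
jog_arm(plan=[0, 0, 0, 0, 0, 0, 0, 0, 0, 0, 0, 0, 0, 0, 0, 0, 0, 0, 0, 0, 0, 0, 0, 0, 0, 0, 0, 0, 0, 0, 0, 0, 0, 0, 0, 0, 0, 0, 0, 0, 0, 0, 0, 0, 0, 0, 0, 0], claw=0.012, force=15)

```text
clock: 12.35
eef_pos: [469.5, 384.4, 23.6]
eef_rot: [-3.141, -0.0, -0.053]
wrist_force: [-0.5, -1.0, 2.6]
finger_gap: 18.7
finger_force: 15.0
```

Request:
jog_arm(plan=[0, 0, 0.003, 0, 0, 0, 0, 0, 0.012, 0, 0, 0, 0, 0, 0.03, 0, 0, 0, 0, 0, 0.055, 0, 0, 0, 0, 0, 0.075, 0, 0, 0, 0, -0.01, 0.088, 0, 0, 0, -0.002, -0.03, 0.09, 0, 0, 0, -0.004, -0.065, 0.09, 0, 0, 0, -0.006, -0.105, 0.09, 0, 0, 0, -0.009, -0.15, 0.09, 0, 0, 0, -0.012, -0.195, 0.09, 0, 0, 0, -0.014, -0.24, 0.09, 0, 0, 0, -0.017, -0.285, 0.09, 0, 0, 0, -0.02, -0.33, 0.09, 0, 0, 0, -0.022, -0.375, 0.09, 0, 0, 0, -0.025, -0.415, 0.09, 0, 0, 0, -0.026, -0.45, 0.09, 0, 0, 0, -0.027, -0.473, 0.09, 0, 0, 0, -0.028, -0.485, 0.09, 0, 0, 0, -0.028, -0.488, 0.09, 0, 0, 0])

```text
clock: 14.35
eef_pos: [441.1, -104.4, 113.5]
eef_rot: [-3.142, 0.0, -0.054]
wrist_force: [0.3, 0.2, -0.0]
finger_gap: 18.6
finger_force: 15.0
```

Request:
jog_arm(plan=[0, 0, 0, 0, 0, 0, 0, 0, -0.01, 0, 0, 0, 0, 0, -0.025, 0, 0, 0, 0, 0, -0.045, 0, 0, 0, 0, 0, -0.06, 0, 0, 0, 0, 0, -0.07, 0, 0, 0, 0, 0, -0.077, 0, 0, 0, 0, 0, -0.082, 0, 0, 0, 0, 0, -0.085, 0, 0, 0, 0, 0, -0.087, 0, 0, 0, 0, 0, -0.0885, 0, 0, 0, 0, 0, -0.0895, 0, 0, 0, 0, 0, -0.09, 0, 0, 0, 0, 0, -0.09, 0, 0, 0, 0, 0, -0.09, 0, 0, 0])

```text
clock: 15.85
eef_pos: [441.5, -103.7, 23.6]
eef_rot: [3.142, -0.0, -0.053]
wrist_force: [0.1, -0.1, 0.0]
finger_gap: 18.6
finger_force: 15.0
```

Request:
jog_arm(plan=[0, 0, -0.0005, 0, 0, 0, 0, 0, -0.0007, 0, 0, 0, 0, 0, -0.0007, 0, 0, 0])

```text
clock: 16.15
eef_pos: [441.6, -103.7, 23.4]
eef_rot: [3.142, -0.0, -0.053]
wrist_force: [-4.3, 1.1, 12.5]
finger_gap: 18.8
finger_force: 15.0
```

Request:
jog_arm(plan=[0, 0, 0, 0, 0, 0, 0, 0, 0, 0, 0, 0, 0, 0, 0, 0, 0, 0, 0, 0, 0, 0, 0, 0, 0, 0, 0, 0, 0, 0, 0, 0, 0, 0, 0, 0, 0, 0, 0.003, 0, 0, 0, 0, 0, 0.01, 0, 0, 0, 0, 0, 0.03, 0, 0, 0, 0, 0, 0.06, 0, 0, 0, 0, 0, 0.08, 0, 0, 0, 0.01, 0.03, 0.09, 0, 0, 0, 0.022, 0.065, 0.09, 0, 0, 0, 0.036, 0.105, 0.09, 0, 0, 0, 0.05, 0.145, 0.09, 0, 0, 0, 0.062, 0.18, 0.09, 0, 0, 0, 0.072, 0.21, 0.09, 0, 0, 0, 0.079, 0.23, 0.09, 0, 0, 0, 0.0805, 0.2345, 0.09, 0, 0, 0, 0.0805, 0.2345, 0.09, 0, 0, 0], claw=0.044)

```text
clock: 18.15
eef_pos: [521.9, 131.0, 113.0]
eef_rot: [3.142, 0.0, -0.052]
wrist_force: [0.0, -0.9, -0.8]
finger_gap: 44.1
finger_force: 0.0
```

Request:
jog_arm(plan=[0, 0, -0.01, 0, 0, 0, 0, 0, -0.03, 0, 0, 0, 0, 0, -0.05, 0, 0, 0, 0, 0, -0.065, 0, 0, 0, 0, 0, -0.076, 0, 0, 0, 0, 0, -0.083, 0, 0, 0, 0, 0, -0.087, 0, 0, 0, 0, 0, -0.0893, 0, 0, 0, 0, 0, -0.0893, 0, 0, 0, 0, 0, -0.0893, 0, 0, 0])

```text
clock: 19.15
eef_pos: [522.2, 130.9, 23.9]
eef_rot: [-3.141, -0.001, -0.052]
wrist_force: [0.5, -0.2, -0.1]
finger_gap: 43.6
finger_force: 0.0
```

Request:
jog_arm(plan=[0, 0, 0, 0, 0, 0, 0, 0, 0, 0, 0, 0, 0, 0, 0, 0, 0, 0, 0, 0, 0, 0, 0, 0, 0, 0, 0, 0, 0, 0, 0, 0, 0, 0, 0, 0, 0, 0, 0, 0, 0, 0, 0, 0, 0, 0, 0, 0], claw=0.012)

```text
clock: 19.95
eef_pos: [522.0, 130.9, 23.5]
eef_rot: [-3.142, -0.0, -0.053]
wrist_force: [-0.2, 0.2, 2.0]
finger_gap: 18.3
finger_force: 15.0
```

Request:
jog_arm(plan=[0, 0, 0.003, 0, 0, 0, 0, 0, 0.012, 0, 0, 0, 0, 0, 0.03, 0, 0, 0, 0, 0, 0.055, 0, 0, 0, 0, 0, 0.075, 0, 0, 0, -0.002, 0.01, 0.088, 0, 0, 0, -0.006, 0.03, 0.09, 0, 0, 0, -0.013, 0.06, 0.09, 0, 0, 0, -0.021, 0.1, 0.09, 0, 0, 0, -0.03, 0.14, 0.09, 0, 0, 0, -0.038, 0.18, 0.09, 0, 0, 0, -0.045, 0.215, 0.09, 0, 0, 0, -0.051, 0.24, 0.09, 0, 0, 0, -0.053, 0.252, 0.09, 0, 0, 0, -0.054, 0.2555, 0.09, 0, 0, 0, -0.054, 0.2555, 0.09, 0, 0, 0])

```text
clock: 21.55
eef_pos: [467.9, 386.0, 113.3]
eef_rot: [3.141, 0.0, -0.053]
wrist_force: [-0.0, 0.2, -1.6]
finger_gap: 18.1
finger_force: 15.0
```

Request:
jog_arm(plan=[0, 0, 0, 0, 0, 0, 0, 0, -0.01, 0, 0, 0, 0, 0, -0.025, 0, 0, 0, 0, 0, -0.045, 0, 0, 0, 0, 0, -0.06, 0, 0, 0, 0, 0, -0.07, 0, 0, 0, 0, 0, -0.077, 0, 0, 0, 0, 0, -0.082, 0, 0, 0, 0, 0, -0.085, 0, 0, 0, 0, 0, -0.087, 0, 0, 0, 0, 0, -0.0885, 0, 0, 0, 0, 0, -0.0895, 0, 0, 0, 0, 0, -0.0901, 0, 0, 0, 0, 0, -0.0901, 0, 0, 0, 0, 0, -0.0901, 0, 0, 0])

```text
clock: 23.05
eef_pos: [468.1, 386.4, 23.6]
eef_rot: [-3.141, -0.0, -0.052]
wrist_force: [-1.3, -0.4, 1.5]
finger_gap: 18.5
finger_force: 15.0
```

Request:
jog_arm(plan=[0, 0, 0, 0, 0, 0, 0, 0, 0, 0, 0, 0, 0, 0, 0, 0, 0, 0, 0, 0, 0, 0, 0, 0, 0, 0, 0, 0, 0, 0, 0, 0, 0, 0, 0, 0, 0, 0, 0.003, 0, 0, 0, 0, 0, 0.01, 0, 0, 0, 0, 0, 0.03, 0, 0, 0, 0, 0, 0.05, 0, 0, 0, 0, 0, 0.07, 0, 0, 0, -0.001, -0.01, 0.08, 0, 0, 0, -0.003, -0.03, 0.08, 0, 0, 0, -0.005, -0.052, 0.08, 0, 0, 0, -0.006, -0.068, 0.08, 0, 0, 0, -0.0065, -0.076, 0.08, 0, 0, 0, -0.0065, -0.076, 0.08, 0, 0, 0, -0.0065, -0.076, 0.08, 0, 0, 0], claw=0.044)

```text
clock: 24.85
eef_pos: [461.6, 310.7, 103.4]
eef_rot: [-3.141, -0.0, -0.053]
wrist_force: [0.3, 0.5, 0.3]
finger_gap: 43.9
finger_force: 0.0
```

Request:
jog_arm(plan=[0, 0, -0.01, 0, 0, 0, 0, 0, -0.025, 0, 0, 0, 0, 0, -0.043, 0, 0, 0, 0, 0, -0.057, 0, 0, 0, 0, 0, -0.067, 0, 0, 0, 0, 0, -0.074, 0, 0, 0, 0, 0, -0.078, 0, 0, 0, 0, 0, -0.08, 0, 0, 0, 0, 0, -0.08, 0, 0, 0, 0, 0, -0.08, 0, 0, 0])

```text
clock: 25.85
eef_pos: [461.7, 310.5, 23.8]
eef_rot: [-3.141, -0.001, -0.052]
wrist_force: [-0.3, -0.7, 0.4]
finger_gap: 44.3
finger_force: 0.0
```

Request:
jog_arm(plan=[0, 0, 0, 0, 0, 0, 0, 0, 0, 0, 0, 0, 0, 0, 0, 0, 0, 0, 0, 0, 0, 0, 0, 0, 0, 0, 0, 0, 0, 0, 0, 0, 0, 0, 0, 0, 0, 0, 0, 0, 0, 0, 0, 0, 0, 0, 0, 0], claw=0.012)

```text
clock: 26.65
eef_pos: [461.5, 310.4, 23.4]
eef_rot: [-3.142, -0.0, -0.052]
wrist_force: [0.3, -0.5, 1.3]
finger_gap: 18.7
finger_force: 15.0
```

Request:
jog_arm(plan=[0, 0, 0.003, 0, 0, 0, 0, 0, 0.012, 0, 0, 0, 0, 0, 0.03, 0, 0, 0, 0, 0, 0.055, 0, 0, 0, 0, 0, 0.075, 0, 0, 0, 0.003, -0.01, 0.088, 0, 0, 0, 0.01, -0.03, 0.09, 0, 0, 0, 0.02, -0.06, 0.09, 0, 0, 0, 0.032, -0.095, 0.09, 0, 0, 0, 0.043, -0.128, 0.09, 0, 0, 0, 0.052, -0.155, 0.09, 0, 0, 0, 0.058, -0.173, 0.09, 0, 0, 0, 0.0605, -0.1794, 0.09, 0, 0, 0, 0.0605, -0.1794, 0.09, 0, 0, 0, 0.0605, -0.1794, 0.09, 0, 0, 0])

```text
clock: 28.15
eef_pos: [521.7, 131.5, 113.3]
eef_rot: [-3.142, 0.0, -0.052]
wrist_force: [0.4, -0.1, -0.6]
finger_gap: 18.2
finger_force: 15.0
```

Request:
jog_arm(plan=[0, 0, 0, 0, 0, 0, 0, 0, -0.01, 0, 0, 0, 0, 0, -0.025, 0, 0, 0, 0, 0, -0.045, 0, 0, 0, 0, 0, -0.06, 0, 0, 0, 0, 0, -0.07, 0, 0, 0, 0, 0, -0.077, 0, 0, 0, 0, 0, -0.082, 0, 0, 0, 0, 0, -0.085, 0, 0, 0, 0, 0, -0.087, 0, 0, 0, 0, 0, -0.0885, 0, 0, 0, 0, 0, -0.0895, 0, 0, 0, 0, 0, -0.09, 0, 0, 0, 0, 0, -0.09, 0, 0, 0, 0, 0, -0.09, 0, 0, 0])

```text
clock: 29.65
eef_pos: [522.0, 131.0, 23.5]
eef_rot: [-3.142, -0.0, -0.052]
wrist_force: [-0.0, -0.9, -0.5]
finger_gap: 18.5
finger_force: 15.0
```

Request:
jog_arm(plan=[0, 0, -0.0002, 0, 0, 0, 0, 0, -0.0003, 0, 0, 0, 0, 0, -0.0003, 0, 0, 0])

```text
clock: 29.95
eef_pos: [522.1, 131.0, 23.4]
eef_rot: [-3.142, -0.0, -0.052]
wrist_force: [-2.2, -0.7, 5.1]
finger_gap: 18.3
finger_force: 15.0
```

Request:
jog_arm(plan=[0, 0, 0, 0, 0, 0, 0, 0, 0, 0, 0, 0, 0, 0, 0, 0, 0, 0, 0, 0, 0, 0, 0, 0, 0, 0, 0, 0, 0, 0, 0, 0, 0, 0, 0, 0, 0, 0, 0.003, 0, 0, 0, 0, 0, 0.01, 0, 0, 0, 0, 0, 0.03, 0, 0, 0, 0, 0, 0.06, 0, 0, 0, 0, 0, 0.08, 0, 0, 0, -0.01, -0.02, 0.09, 0, 0, 0, -0.025, -0.05, 0.09, 0, 0, 0, -0.04, -0.085, 0.09, 0, 0, 0, -0.055, -0.115, 0.09, 0, 0, 0, -0.067, -0.14, 0.09, 0, 0, 0, -0.0735, -0.155, 0.09, 0, 0, 0, -0.0755, -0.1585, 0.09, 0, 0, 0, -0.0755, -0.1585, 0.09, 0, 0, 0, -0.0755, -0.1585, 0.09, 0, 0, 0], claw=0.044)

```text
clock: 31.95
eef_pos: [446.8, -27.0, 113.3]
eef_rot: [-3.142, -0.0, -0.052]
wrist_force: [-0.9, 0.3, 0.3]
finger_gap: 43.7
finger_force: 0.0
```

```bash
python3 - <<'E'
from h import *
snap('wrist','w4.png')
E
```

```text
(no output)
```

View pics/w4.png

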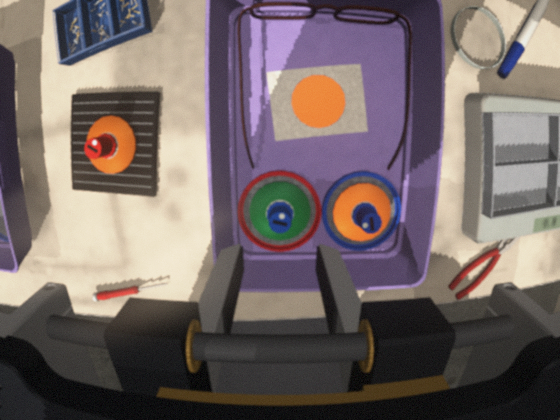

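Amber-left lies flat inside the blue rest at (360,210), amber-right is on the mat at (108,145), and green-left's stem at (280,215) is centred between the fingers.

Request:
jog_arm(plan=[0, 0, -0.01, 0, 0, 0, 0, 0, -0.03, 0, 0, 0, 0, 0, -0.05, 0, 0, 0, 0, 0, -0.065, 0, 0, 0, 0, 0, -0.076, 0, 0, 0, 0, 0, -0.083, 0, 0, 0, 0, 0, -0.087, 0, 0, 0, 0, 0, -0.0896, 0, 0, 0, 0, 0, -0.0896, 0, 0, 0, 0, 0, -0.0896, 0, 0, 0])

```text
clock: 33.0
eef_pos: [446.7, -27.6, 23.8]
eef_rot: [3.142, -0.001, -0.053]
wrist_force: [-0.1, -0.1, -0.1]
finger_gap: 43.7
finger_force: 0.0
```

Request:
jog_arm(plan=[0, 0, 0, 0, 0, 0, 0, 0, 0, 0, 0, 0, 0, 0, 0, 0, 0, 0, 0, 0, 0, 0, 0, 0, 0, 0, 0, 0, 0, 0, 0, 0, 0, 0, 0, 0, 0, 0, 0, 0, 0, 0, 0, 0, 0, 0, 0, 0], claw=0.012)

```text
clock: 33.8
eef_pos: [446.5, -27.6, 23.5]
eef_rot: [3.142, -0.0, -0.052]
wrist_force: [-0.4, 0.6, 3.0]
finger_gap: 18.7
finger_force: 15.0
```

Request:
jog_arm(plan=[0, 0, 0.003, 0, 0, 0, 0, 0, 0.012, 0, 0, 0, 0, 0, 0.03, 0, 0, 0, 0, 0, 0.055, 0, 0, 0, 0, 0, 0.075, 0, 0, 0, 0, 0.01, 0.088, 0, 0, 0, 0.002, 0.03, 0.09, 0, 0, 0, 0.003, 0.06, 0.09, 0, 0, 0, 0.005, 0.1, 0.09, 0, 0, 0, 0.007, 0.14, 0.09, 0, 0, 0, 0.009, 0.18, 0.09, 0, 0, 0, 0.011, 0.22, 0.09, 0, 0, 0, 0.013, 0.26, 0.09, 0, 0, 0, 0.015, 0.295, 0.09, 0, 0, 0, 0.016, 0.32, 0.09, 0, 0, 0, 0.017, 0.335, 0.09, 0, 0, 0, 0.0175, 0.3385, 0.09, 0, 0, 0, 0.0175, 0.3385, 0.09, 0, 0, 0, 0.0175, 0.3385, 0.09, 0, 0, 0])

```text
clock: 35.7
eef_pos: [464.1, 310.0, 113.6]
eef_rot: [3.141, 0.0, -0.053]
wrist_force: [0.2, 0.3, -0.4]
finger_gap: 18.4
finger_force: 15.0
```

Request:
jog_arm(plan=[0, 0, 0, 0, 0, 0, 0, 0, -0.01, 0, 0, 0, 0, 0, -0.025, 0, 0, 0, 0, 0, -0.045, 0, 0, 0, 0, 0, -0.06, 0, 0, 0, 0, 0, -0.07, 0, 0, 0, 0, 0, -0.077, 0, 0, 0, 0, 0, -0.082, 0, 0, 0, 0, 0, -0.085, 0, 0, 0, 0, 0, -0.087, 0, 0, 0, 0, 0, -0.0885, 0, 0, 0, 0, 0, -0.0895, 0, 0, 0, 0, 0, -0.09, 0, 0, 0, 0, 0, -0.0902, 0, 0, 0, 0, 0, -0.0902, 0, 0, 0])

```text
clock: 37.2
eef_pos: [464.1, 311.0, 23.6]
eef_rot: [-3.141, -0.0, -0.052]
wrist_force: [-1.1, -0.5, 3.2]
finger_gap: 18.8
finger_force: 15.0
```

Request:
jog_arm(plan=[0, 0, 0, 0, 0, 0, 0, 0, 0, 0, 0, 0, 0, 0, 0, 0, 0, 0, 0, 0, 0, 0, 0, 0, 0, 0, 0, 0, 0, 0, 0, 0, 0, 0, 0, 0, 0, 0, 0.003, 0, 0, 0, 0, 0, 0.01, 0, 0, 0, 0, 0, 0.03, 0, 0, 0, 0, 0, 0.06, 0, 0, 0, 0, 0, 0.08, 0, 0, 0, 0.008, -0.025, 0.09, 0, 0, 0, 0.02, -0.06, 0.09, 0, 0, 0, 0.032, -0.1, 0.09, 0, 0, 0, 0.043, -0.135, 0.09, 0, 0, 0, 0.052, -0.163, 0.09, 0, 0, 0, 0.057, -0.178, 0.09, 0, 0, 0, 0.058, -0.18, 0.09, 0, 0, 0, 0.058, -0.18, 0.09, 0, 0, 0, 0.058, -0.18, 0.09, 0, 0, 0], claw=0.044)

```text
clock: 39.2
eef_pos: [521.7, 132.1, 113.3]
eef_rot: [-3.141, 0.0, -0.051]
wrist_force: [-0.5, 0.1, 0.2]
finger_gap: 44.1
finger_force: 0.0
```

Request:
jog_arm(plan=[0, 0, -0.01, 0, 0, 0, 0, 0, -0.03, 0, 0, 0, 0, 0, -0.05, 0, 0, 0, 0, 0, -0.065, 0, 0, 0, 0, 0, -0.076, 0, 0, 0, 0, 0, -0.083, 0, 0, 0, 0, 0, -0.087, 0, 0, 0, 0, 0, -0.0898, 0, 0, 0, 0, 0, -0.0898, 0, 0, 0, 0, 0, -0.0898, 0, 0, 0])

```text
clock: 40.2
eef_pos: [522.2, 131.0, 23.8]
eef_rot: [-3.141, -0.001, -0.052]
wrist_force: [-0.4, -0.1, 0.8]
finger_gap: 43.8
finger_force: 0.0
```

Request:
jog_arm(plan=[0, 0, 0, 0, 0, 0, 0, 0, 0, 0, 0, 0, 0, 0, 0, 0, 0, 0, 0, 0, 0, 0, 0, 0, 0, 0, 0, 0, 0, 0, 0, 0, 0, 0, 0, 0, 0, 0, 0, 0, 0, 0, 0, 0, 0, 0, 0, 0], claw=0.012)

```text
clock: 41.0
eef_pos: [522.0, 131.0, 23.5]
eef_rot: [-3.142, -0.0, -0.053]
wrist_force: [0.2, 0.4, 2.2]
finger_gap: 18.5
finger_force: 15.0
```

Request:
jog_arm(plan=[0, 0, 0.003, 0, 0, 0, 0, 0, 0.012, 0, 0, 0, 0, 0, 0.03, 0, 0, 0, 0, 0, 0.055, 0, 0, 0, 0, 0, 0.075, 0, 0, 0, -0.004, -0.008, 0.088, 0, 0, 0, -0.014, -0.028, 0.09, 0, 0, 0, -0.028, -0.058, 0.09, 0, 0, 0, -0.042, -0.088, 0.09, 0, 0, 0, -0.056, -0.116, 0.09, 0, 0, 0, -0.067, -0.138, 0.09, 0, 0, 0, -0.074, -0.153, 0.09, 0, 0, 0, -0.0765, -0.1584, 0.09, 0, 0, 0, -0.0765, -0.1584, 0.09, 0, 0, 0, -0.0765, -0.1584, 0.09, 0, 0, 0])

```text
clock: 42.5
eef_pos: [445.6, -27.1, 113.5]
eef_rot: [-3.142, -0.0, -0.052]
wrist_force: [-0.2, 0.0, -0.1]
finger_gap: 18.6
finger_force: 15.0
```

Request:
jog_arm(plan=[0, 0, 0, 0, 0, 0, 0, 0, -0.01, 0, 0, 0, 0, 0, -0.025, 0, 0, 0, 0, 0, -0.045, 0, 0, 0, 0, 0, -0.06, 0, 0, 0, 0, 0, -0.07, 0, 0, 0, 0, 0, -0.077, 0, 0, 0, 0, 0, -0.082, 0, 0, 0, 0, 0, -0.085, 0, 0, 0, 0, 0, -0.087, 0, 0, 0, 0, 0, -0.0885, 0, 0, 0, 0, 0, -0.0895, 0, 0, 0, 0, 0, -0.09, 0, 0, 0, 0, 0, -0.0902, 0, 0, 0, 0, 0, -0.0902, 0, 0, 0])

```text
clock: 44.0
eef_pos: [445.6, -27.5, 23.5]
eef_rot: [3.142, -0.0, -0.053]
wrist_force: [-1.9, 1.5, 4.7]
finger_gap: 18.0
finger_force: 15.0
```

Release, retreat to a spot between the trays, and check with both cameras.

Request:
jog_arm(plan=[0, 0, 0, 0, 0, 0, 0, 0, 0, 0, 0, 0, 0, 0, 0, 0, 0, 0, 0, 0, 0, 0, 0, 0, 0, 0, 0, 0, 0, 0, 0, 0, 0, 0, 0, 0, 0, 0, 0.003, 0, 0, 0, 0, 0, 0.01, 0, 0, 0, 0, 0, 0.03, 0, 0, 0, 0, 0, 0.06, 0, 0, 0, 0, 0, 0.09, 0, 0, 0, 0, 0.03, 0.12, 0, 0, 0, 0, 0.07, 0.15, 0, 0, 0, 0, 0.11, 0.18, 0, 0, 0, 0, 0.15, 0.2, 0, 0, 0, 0, 0.18, 0.2, 0, 0, 0, 0, 0.2, 0.2, 0, 0, 0, 0, 0.2, 0.2, 0, 0, 0, 0, 0.2, 0.2, 0, 0, 0, 0, 0.2, 0.2, 0, 0, 0], claw=0.044)

```text
clock: 46.0
eef_pos: [445.5, 171.7, 223.4]
eef_rot: [3.142, -0.0, -0.053]
wrist_force: [-0.7, -0.2, 0.0]
finger_gap: 43.8
finger_force: 0.0
```

```bash
python3 - <<'E'
from h import *
c=get_calibration('wrist');print(manip.read_state()['eef_pos'])
snap('wrist','w5.png')
E
```

```text
[445.49461974 171.72795868 223.42740051]
```

View pics/w5.png

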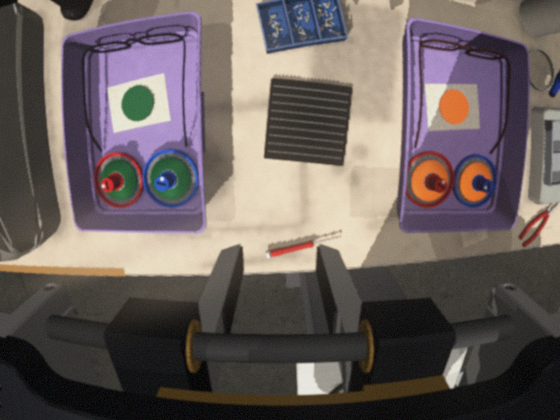

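The green lenses are in the green-sample tray: red on red at (118,180), blue on blue at (171,178). The amber ones are in the amber-sample tray: red on red at (430,180), blue on blue at (475,181). The mat is empty. One enlarged look to check that they lie flat.

```bash
python3 - <<'E'
from h import *
p=np.load('pics/w5.png.npz')['p']
im=np.hstack([cv2.resize(p[140:220,a:a+120],(400,267),interpolation=cv2.INTER_CUBIC) for a in(85,395)])
cv2.imwrite('pics/c5.png',im[:,:,::-1])
E
```

```text
(no output)
```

View pics/c5.png

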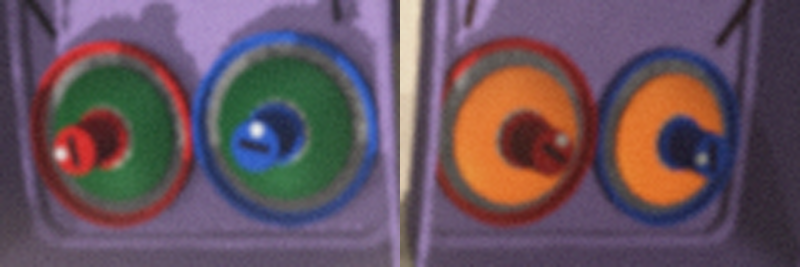

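In the crop each lens has grey floor showing all round inside its lip, so all four lie flat and centred.

```bash
python3 -c "
from cell import manip; print(manip.sign_off())"
```

```text
the job is handed in; nothing more can be done
None
```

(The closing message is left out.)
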